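# Seat the water filter's cover evenly

## Task

Tighten the water filter's blue cover: turn each of its four wing nuts half a turn clockwise, until its orange end points at the yellow line in its corner. Go in cross order (a nut, then the one diagonally opposite, then the other pair), so that the plate never tips more than one tightened nut makes it and ends flush on its gasket; leave the toiletries round it where they stand.

Things in the scene. Friction and masses are not known exactly. Their poses are not given: they have to be found in the camera images.
- filter: countertop water filter, a white wedge-shaped case 205 x 215 mm, up to about 180 mm high at the far side, fixed to the counter. Origin: centre of its underside; z up, x from its low near side to its high far side, y to its left. Its sloping top carries the cover; a steel spout (245 mm high) rises at its far left side and bends out to its left. A low glass shelf with fixed toiletries (up to 200 mm high) stands beyond it.
- gasket: black rubber frame 206 x 206 mm fixed on the slope of the filter. Origin: centre of its top face; z is the outward normal of the slope (leaning 30 degrees from vertical towards the case's low side), x up the slope, y left. The cover must end lying on this face.
- cover: blue square plate, 200 x 200 x 8 mm; origin: centre of its underside; axes as the gasket's when even. Starts 5 mm off the gasket. Nuts sit at x, y = +-62 mm and ride on it; a yellow line marks each corner. Half a turn of one nut tips it 0.0285 rad: 3.75 mm down at that nut, 1.25 up at the opposite, 1.25 down at the others. Two neighbours tight, opposites loose: 0.040 rad.
- nut_fl_grip (a point): the lower (near) left wing nut: black bar 72 long, 14 thick, 28 mm high on a round foot, one end orange. Point on the turning axis, 26 mm (give or take 3) above the plate's top face, 10 mm below the bar's top. x runs along the bar to the orange end, z outwards. Gap between bar and plate beside the foot 8 mm; neighbours 124 mm apart; the opposite one is nut_br.
- nut_fl (a joint): angle of the lower (near) left nut in rad; grows as it is turned clockwise (seen looking onto the plate). At 0 (the start, within 0.2) the orange end points to the plate's centre, at 3.14 outwards along its yellow corner line (home). Steady friction 0.15 N m, stays where left, no stop at home (stops at -0.6 and 4.0).
- nut_br_grip (a point): the upper (far) right wing nut: black bar 72 long, 14 thick, 28 mm high on a round foot, one end orange. Point on the turning axis, 26 mm (give or take 3) above the plate's top face, 10 mm below the bar's top. x runs along the bar to the orange end, z outwards. Gap between bar and plate beside the foot 8 mm; neighbours 124 mm apart; the opposite one is nut_fl.
- nut_br (a joint): angle of the upper (far) right nut in rad; grows as it is turned clockwise (seen looking onto the plate). At 0 (the start, within 0.2) the orange end points to the plate's centre, at 3.14 outwards along its yellow corner line (home). Steady friction 0.15 N m, stays where left, no stop at home (stops at -0.6 and 4.0).
- nut_fr_grip (a point): the lower (near) right wing nut: black bar 72 long, 14 thick, 28 mm high on a round foot, one end orange. Point on the turning axis, 26 mm (give or take 3) above the plate's top face, 10 mm below the bar's top. x runs along the bar to the orange end, z outwards. Gap between bar and plate beside the foot 8 mm; neighbours 124 mm apart; the opposite one is nut_bl.
- nut_fr (a joint): angle of the lower (near) right nut in rad; grows as it is turned clockwise (seen looking onto the plate). At 0 (the start, within 0.2) the orange end points to the plate's centre, at 3.14 outwards along its yellow corner line (home). Steady friction 0.15 N m, stays where left, no stop at home (stops at -0.6 and 4.0).
- nut_bl_grip (a point): the upper (far) left wing nut: black bar 72 long, 14 thick, 28 mm high on a round foot, one end orange. Point on the turning axis, 26 mm (give or take 3) above the plate's top face, 10 mm below the bar's top. x runs along the bar to the orange end, z outwards. Gap between bar and plate beside the foot 8 mm; neighbours 124 mm apart; the opposite one is nut_fr.
- nut_bl (a joint): angle of the upper (far) left nut in rad; grows as it is turned clockwise (seen looking onto the plate). At 0 (the start, within 0.2) the orange end points to the plate's centre, at 3.14 outwards along its yellow corner line (home). Steady friction 0.15 N m, stays where left, no stop at home (stops at -0.6 and 4.0).
- can: silver aerosol can with a blue clip-on lid, radius 26, height 165 mm, upright beside or in front of the filter. Bystander. Origin: centre of its underside, z up.
- aftershave: brown glass aftershave bottle with a black cap, radius 31, height 125 mm, upright. Bystander. Origin: centre of its underside, z up.
- steel_cup: stainless steel cup holding tweezers, radius 35, height 125 mm with the tweezers, upright. Bystander. Origin: centre of its underside, z up.
- folded_mirror: folded red plastic hand mirror lying flat in front of the filter, 190 x 100 x 17 mm, its length along y. Bystander. Origin: on its underside, 110 mm from the handle's end, 80 mm from the round end; z up.
- cream_jar: brown jar, radius 35, height 60 mm, beside or in front of the filter. Bystander. Origin: centre of its underside, z up.

How it is judged (in metres and radians):
On the way:
1. the first two diagonally opposite nuts are home (((value of joint nut_fl between 2.92 and 3.36 rad and value of joint nut_br between 2.92 and 3.36 rad) or (value of joint nut_fr between 2.92 and 3.36 rad and value of joint nut_bl between 2.92 and 3.36 rad))), for 0.2 s.
At the end, for the whole second after the job is handed in: All four nuts have been turned home (orange end within 0.22 rad of its yellow corner line), the cover lies within 1 mm of the gasket and within 0.007 rad of parallel to it, and all five loose toiletries stand at rest within 20 mm of where they were, upright as before (the mirror flat) (value of joint nut_fl between 2.92 and 3.36 rad and value of joint nut_br between 2.92 and 3.36 rad and value of joint nut_fr between 2.92 and 3.36 rad and value of joint nut_bl between 2.92 and 3.36 rad and z of cover in the frame of gasket below 0.001 m and angle between the z axis of cover and the z axis of gasket, either way round below 0.007 rad and distance of each of can, aftershave, steel_cup, folded_mirror, cream_jar from where it was at the start of the episode below 0.02 m and angle between each of can, aftershave, steel_cup, folded_mirror, cream_jar's own z axis and vertical below 0.15 rad and linear speed of each of can, aftershave, steel_cup, folded_mirror, cream_jar below 0.02 m/s); the robot touches nothing.
It fails at once if the cover tips more than 0.037 rad against the gasket (two neighbouring nuts tightened while their opposites are loose) (angle between the z axis of cover and the z axis of gasket, either way round above 0.037 rad).
It fails at once if a toiletry is moved more than 30 mm or tipped more than 0.4 rad (distance of any of can, aftershave, steel_cup, folded_mirror, cream_jar from where it was at the start of the episode above 0.03 m or angle between any of can, aftershave, steel_cup, folded_mirror, cream_jar's own z axis and vertical above 0.4 rad).
It also fails if it takes over 72 s, if anything falls off the work surface, if the arm or the gripper's body presses on something with over 40 N, if the wrist force passes 120 N, or if a joint passes its speed limit or range.

## Robot

A 6-joint arm with a two-finger parallel gripper is mounted at the origin on the work surface. World frame = base frame: x ahead of the robot, y to its left, z up, the work surface at z = 0. Lengths are in mm, angles in rad, forces in N, time in s.
With the tool pointing down it reaches from about 350 to 975 mm from the base axis. Payload 17.4 kg.
Tool frame: the origin (TCP) lies on the centre line of the jaws, within the pads' length; the fingertips stand 22 mm ahead of it and the grasp point (between the pads) lies 3 mm ahead of it; z points along the fingers, x is the direction in which the jaws open and shut, and the axes are right-handed (so a half turn about z gives the same grasp; the last joint's range is limited). The gripper opens to 85 mm and grips with 20 to 120 N. Pads are 22 mm wide; open, the fingers measure 114 mm over their backs; the gripper's body (76 mm by 85 mm) begins 54 mm behind the grasp point. The pads swing forward as they close: fully open they stand 13 mm farther back than shut.
Start: joints at [-1.157, 0.116, 1.442, -0, 1.584, -0.038], TCP at [294.687, -607.283, 253.303] pointing down, gripper open.
Joint ranges: [-2.83, 2.83], [-0.83, 2.19], [0.07, 2.5], [-1.14, 4.28], [0.01, 3], [-2.97, 2.97]. Speed limits (rad/s): [1.89, 1.89, 2.22, 3.14, 3.14, 3.14].

## Interface

Orientations are given as a unit quaternion [w, x, y, z].
In Python, from plant import arm, solver, cams gives the robot as it stands. Calls block until the motion is done:
- arm.reach(position, orientation): joint-space move of the TCP to a pose.
- arm.movel(position, v=150, rot=None, guard=None): straight line of the TCP; rot=None keeps the orientation; v is the mean speed in mm/s. With guard (N) it stops when the force on the tool has changed by that much, and returns True; else False.
- arm.goto_joints(angles): joint-space move.
- arm.gripper_to(opening): finger opening in mm; the grip force is fixed at half the most; returns when the fingers have stopped.
- arm.pause(seconds).
- solver.ik(position, orientation): joint angles nearest the present ones, or None.
- arm.get_obs(): the state.
- cams.capture(name): name is "scene" or "top"; returns a dict with "pixels" (384x512x3 uint8, red, green, blue), "fov_y" (degrees; the focal length in pixels is half the picture's height over the tangent of half this angle, whatever the lens; pixels are square), "cx", "cy" (the principal point, pixels), "R" (3x3) and "t" (3): a world point X has camera coordinates R X + t. Camera axes: x right, y down, z forward; pixel columns grow to the right and rows downward; lengths in mm; the calibration is good to about 2 mm. A picture is of the moment at which its call begins. There is no depth.
A pose or a line that the arm cannot do raises arm.PlanningError and nothing moves.
- arm.job_done(): hands the job in, once; it reports no verdict.
The state is a dict: "time_s": time; "joint_pos": joint angles; "qd": joint speeds; "joint_efforts": joint torques, N m; "tcp_pos": TCP position; "tcp_rot": TCP orientation; "contact_force": force on the tool from outside, world axes, zero at the start; "wrist_torque": the same for the moment, N m; "gripper_width": finger opening in mm.
Only numpy, scipy, OpenCV 4.12 (cv2) and the standard library are available. Lean on these libraries where they do the work, as an engineer would, in place of code of your own. Each camera call takes 0.05 s, during which the arm holds its last target. There are 200 camera calls.

## Working session

There is one attempt and no reset: what is moved stays moved. The work goes in short steps, each a Python script; the robot and the scene stay as the last script left them, time stands still between calls to the robot, and variables do not carry over. Pictures are saved under pics/ and viewed, on a budget of 10 in all, crops included, one or two more only if the job needs it, and the job is handed in when it is done.

```bash
ls; mkdir -p pics; python3 - <<'E'
from plant import arm,solver,cams
import cv2,numpy as np
for n in("scene","top"):
    c=cams.capture(n); cv2.imwrite(f"pics/{n}0.png",cv2.resize(c["pixels"][:,:,::-1],(768,576),interpolation=cv2.INTER_CUBIC)); np.savez(f"{n}0.npz",**c)
    print(n,c["fov_y"],c["cx"],c["cy"],np.round(c["R"],3).tolist(),c["t"], (-c["R"].T@c["t"]))
o=arm.get_obs();print(o)
E
```

```text
pics
scene 54.197776568383425 254.8140492745028 187.51918569518034 [[-0.689, 0.725, -0.001], [0.558, 0.529, -0.64], [-0.463, -0.441, -0.769]] [ 383.79910903 -244.25326702 1121.83668523] [920.34213324 345.88713361 706.26582208]
top 55.02101360421919 255.01847196079893 190.12905972213872 [[0.024, -1.0, -0.0], [-0.976, -0.023, -0.216], [0.216, 0.005, -0.976]] [ 20.95331825 584.05506043 810.3983592 ] [394.40039901  30.11089711 917.52194246]
{'time_s': 0.1, 'joint_pos': array([-1.15678190e+00,  1.16447674e-01,  1.44220601e+00,  3.47585348e-05,
        1.58397020e+00, -3.77948082e-02]), 'qd': array([ 0.00118086, -0.00132154, -0.00171985, -0.00042045,  0.00011396,
        0.00223922]), 'joint_efforts': array([ 2.66170740e-03, -7.33665204e+01, -6.33788538e+01,  2.10614962e-04,
        5.32561855e-03, -2.25882353e-06]), 'tcp_pos': array([ 294.64763338, -607.13871743,  252.62477811]), 'tcp_rot': array([-3.04352707e-04,  8.47524026e-01, -5.30756779e-01, -4.16570650e-04]), 'contact_force': array([ 0.30914768,  0.0339218 , -0.38921328]), 'wrist_torque': array([-0.03484449,  0.01565215,  0.00988389]), 'gripper_width': 85.55684092909173}
```

View pics/scene0.png

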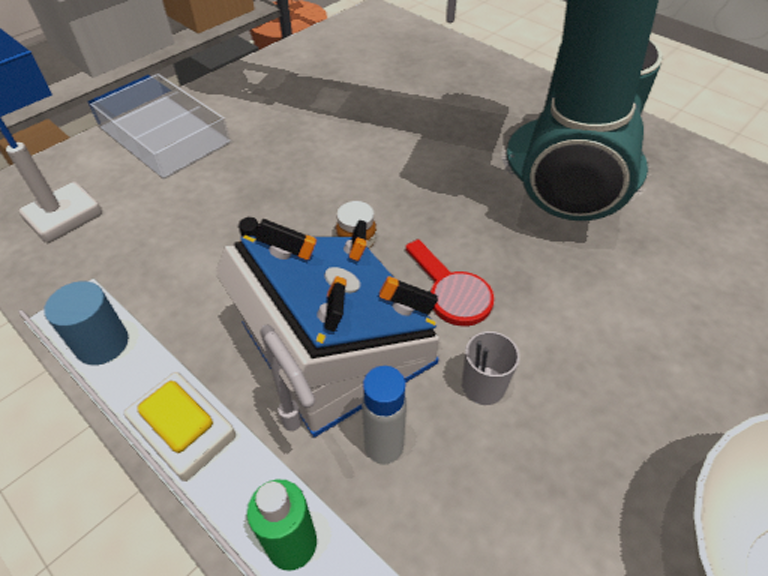

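View pics/top0.png

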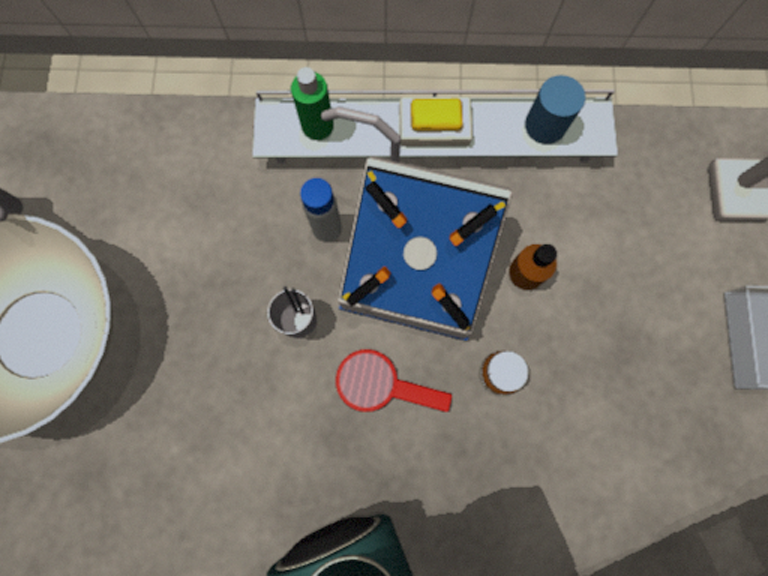

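The top view has the cover's corners at about (370,165), (510,190), (468,335) and (340,308), with all four orange ends towards its centre. The spout is at (395,150) and the loose toiletries stand round the case. The scene view shows the same nuts at (278,238), (357,240), (335,305) and (408,295). Next I triangulate the orange ends, yellow marks and centre disc.

```bash
cat > h.py <<'E'
import numpy as np,cv2
def cam(c):
    f=192/np.tan(np.radians(float(c["fov_y"]))/2); R=c["R"];t=c["t"]
    K=np.array([[f,0,c["cx"]],[0,f,c["cy"]],[0,0,1]]); return K,R,t
def P(c): K,R,t=cam(c); return K@np.c_[R,t]
def proj(c,X): q=P(c)@np.r_[X,1]; return q[:2]/q[2]
def ray(c,uv):
    K,R,t=cam(c); d=R.T@np.linalg.inv(K)@np.r_[uv,1]; return -R.T@t,d/np.linalg.norm(d)
def tri(a,ua,b,ub):
    X=cv2.triangulatePoints(P(a),P(b),np.array(ua,float).reshape(2,1),np.array(ub,float).reshape(2,1))[:,0]; X=X[:3]/X[3]
    return X,np.linalg.norm(proj(a,X)-ua)+np.linalg.norm(proj(b,X)-ub)
def blobs(c,lo,hi,amin=4):
    m=cv2.inRange(cv2.cvtColor(c["pixels"],cv2.COLOR_RGB2HSV),lo,hi)
    n,l,s,ce=cv2.connectedComponentsWithStats(m); return [(ce[i],s[i,4]) for i in range(1,n) if s[i,4]>=amin]
ORANGE=((8,200,120),(17,255,255)); YEL=((22,150,120),(34,255,255)); BLUE=((100,150,40),(118,255,255)); DISC=((10,5,120),(40,70,255))
E
python3 - <<'E'
from h import *
T=dict(np.load("top0.npz"));S=dict(np.load("scene0.npz"))
for n,c,(x0,y0,x1,y1) in(("top",T,(215,95,350,230)),("scene",S,(140,130,300,240))):
    for k,v in(("or",ORANGE),("ye",YEL),("disc",DISC)):
        print(n,k,[(b[0].round(1).tolist(),int(b[1])) for b in blobs(c,*v) if x0<b[0][0]<x1 and y0<b[0][1]<y1])
    cr=c["pixels"][y0:y1,x0:x1,::-1]; cv2.imwrite(f"pics/crop_{n}.png",cv2.resize(cr,None,fx=3.5,fy=3.5,interpolation=cv2.INTER_NEAREST))
a=cv2.imread("pics/crop_top.png");b=cv2.imread("pics/crop_scene.png");o=np.zeros((480,800,3),np.uint8)
a=cv2.resize(a,(380,380));b=cv2.resize(b,(416,286),interpolation=cv2.INTER_NEAREST);o[:380,:380]=a;o[:286,384:]=b;cv2.imwrite("pics/both.png",o)
E
```

```text
top or [([265.9, 146.8], 44), ([303.6, 158.5], 43), ([254.5, 183.1], 51), ([292.0, 194.6], 55)]
top ye [([247.5, 117.2], 17), ([332.9, 136.7], 21), ([230.5, 197.2], 11)]
top disc [([257.7, 212.5], 114249), ([279.7, 168.6], 338), ([238.4, 203.3], 9), ([278.9, 213.3], 135)]
scene or [([247.2, 153.2], 19), ([230.2, 155.6], 8), ([204.1, 165.2], 98), ([237.9, 165.7], 93), ([226.2, 186.8], 25), ([259.1, 192.2], 105)]
scene ye [([165.8, 158.5], 13), ([287.0, 214.0], 13), ([213.6, 225.0], 21)]
scene disc [([263.8, 223.5], 104163), ([227.5, 147.8], 4), ([228.3, 185.4], 175)]
```

View pics/both.png

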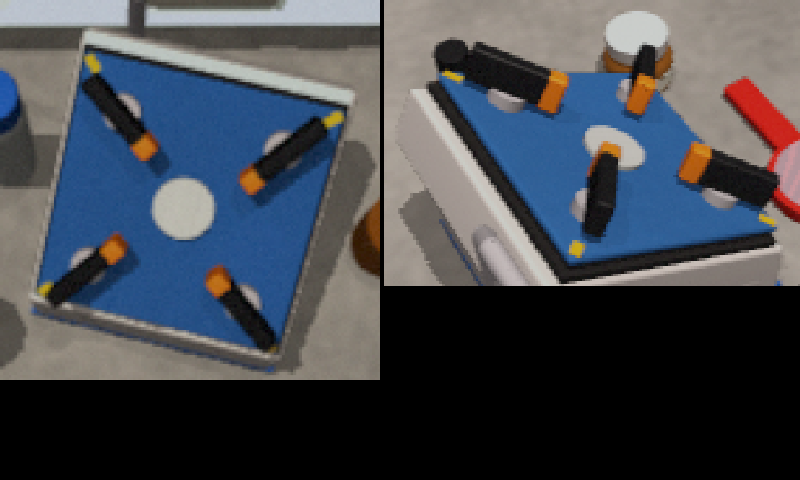

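The crops show both views clearly: disc, corners and marks as listed. I fit the plate from the top-view blue corners plus the triangulated marks.

```bash
cat >> h.py <<'E'
from scipy.spatial.transform import Rotation as Ro
from scipy.optimize import least_squares
def frame(yaw): return Ro.from_euler("z",yaw).as_matrix()@Ro.from_euler("y",-30,degrees=True).as_matrix()  # cols: x up slope,y left,z normal
def quad(c,box):
    m=cv2.inRange(cv2.cvtColor(c["pixels"],cv2.COLOR_RGB2HSV),*BLUE); k=np.zeros_like(m);x0,y0,x1,y1=box;k[y0:y1,x0:x1]=m[y0:y1,x0:x1]
    n,l,s,_=cv2.connectedComponentsWithStats(k); i=1+np.argmax(s[1:,4]); pts=cv2.findNonZero((l==i).astype(np.uint8))
    return cv2.approxPolyN(cv2.convexHull(pts),4).reshape(-1,2)
E
python3 - <<'E'
from h import *
T=dict(np.load("top0.npz"));S=dict(np.load("scene0.npz"))
for n,a,b in(("ybl",(247.5,117.2),(213.6,225)),("ybr",(332.9,136.7),(165.8,158.5)),("obl",(265.9,146.8),(226.2,186.8)),("obr",(303.6,158.5),(204.1,165.2)),("ofl",(254.5,183.1),(259.1,192.2)),("ofr",(292,194.6),(237.9,165.7)),("disc",(279.7,168.6),(229.5,184.5))):
    X,e=tri(T,np.array(a),S,np.array(b)); print(n,X.round(1),round(e,2))
q=quad(T,(215,95,350,230)); print("quad top",q.tolist()); print("quad scene",quad(S,(140,130,300,240)).tolist())
q=np.array(sorted(q.tolist(),key=lambda p:p[1])); f=q[:2];n=q[2:]
bl,br=f[np.argsort(f[:,0])];fl,fr=n[np.argsort(n[:,0])]
loc=np.array([[100,100],[100,-100],[-100,100],[-100,-100],[0,0]]);uv=np.array([bl,br,fl,fr,[279.7,168.6]],float)
yl=[((247.5,117.2),(213.6,225)),((332.9,136.7),(165.8,158.5))]
Y=[tri(T,np.array(a),S,np.array(b))[0] for a,b in yl]; Dc=tri(T,np.array((279.7,168.6)),S,np.array((229.5,184.5)))[0]
def r(p,full=False):
    F=frame(p[3]); e=[(proj(T,p[:3]+F[:,:2]@l)-u) for l,u in zip(loc,uv)]
    h=[F[:,2]@(y-p[:3]) for y in Y]+[F[:,2]@(Dc-p[:3])]
    return (np.array(e),h) if full else np.r_[np.ravel(e),np.array(h)/2]
s=least_squares(r,[500,0,120,-.15]);print(s.x.round(3)); e,h=r(s.x,True);print(e.round(2).tolist(),np.round(h,2))
F=frame(s.x[3])
for n,a,b in(("obl",(265.9,146.8),(226.2,186.8)),("obr",(303.6,158.5),(204.1,165.2)),("ofl",(254.5,183.1),(259.1,192.2)),("ofr",(292,194.6),(237.9,165.7))):
    X,_=tri(T,np.array(a),S,np.array(b));print(n,(F.T@(X-s.x[:3])).round(1))
for n,y in zip(("bl","br"),Y):print(n,(F.T@(y-s.x[:3])).round(1))
for n,l in(("bl",(62,62)),("br",(62,-62)),("fl",(-62,62)),("fr",(-62,-62))):print(n,"grip",(s.x[:3]+F@[*l,26]).round(1))
E
```

```text
ybl [713.7  54.1 187.8] 0.33
ybr [ 673.6 -125.5  188.8] 0.57
obl [646.1  14.2 195.1] 0.34
obr [628.6 -66.2 178.3] 0.43
ofl [582.1  35.7 140.8] 0.28
ofr [559.2 -45.9 138.1] 0.29
disc [612.9 -16.8 148.2] 1.32
quad top [[313, 219], [227, 198], [245, 112], [337, 133]]
quad scene [[210, 232], [159, 159], [238, 157], [291, 218]]
[ 6.17181e+02 -1.81890e+01  1.45259e+02 -2.20000e-01]
[[-0.58, -0.58], [0.69, 0.03], [-0.19, 0.91], [-0.06, 1.03], [0.06, -1.16]] [-2.34 -1.52  4.8 ]
obl [43.2 37.9 32.6]
obr [ 35.2 -44.3  17.8]
ofl [-42.1  44.9  19.1]
ofr [-47.4 -39.7  19.1]
bl [89.2 91.6 -2.3]
br [ 89.8 -92.4  -1.5]
bl grip [670.4  33.4 198.8]
br grip [643.4 -87.6 198.8]
fl grip [565.6  56.9 136.8]
fr grip [538.6 -64.1 136.8]
```

```bash
cat > m.py <<'E'
from h import *
NUT={"bl":(62,62),"br":(62,-62),"fl":(-62,62),"fr":(-62,-62)}
def bars(c,ors):
    hsv=cv2.cvtColor(c["pixels"],cv2.COLOR_RGB2HSV); blk=((c["pixels"].max(2)<60)).astype(np.uint8)
    o=cv2.inRange(hsv,(5,150,80),(19,255,255))//255; m=cv2.morphologyEx(blk|o,cv2.MORPH_CLOSE,np.ones((2,2)))
    n,l=cv2.connectedComponents(m,connectivity=4); out=[]
    for u in ors:
        i=l[int(round(u[1])),int(round(u[0]))]; p=cv2.findNonZero((l==i).astype(np.uint8)); out.append((cv2.minAreaRect(p),len(p)))
    return out
E
python3 - <<'E'
from m import *
T=dict(np.load("top0.npz"));S=dict(np.load("scene0.npz"))
OT=dict(bl=(265.9,146.8),br=(303.6,158.5),fl=(254.5,183.1),fr=(292,194.6)); OS=dict(bl=(226.2,186.8),br=(204.1,165.2),fl=(259.1,192.2),fr=(237.9,165.7))
bt=dict(zip(OT,bars(T,OT.values())));bs=dict(zip(OS,bars(S,OS.values())))
for n in OT: print(n,"top",np.round(bt[n][0][0],1),np.round(bt[n][0][1],1),bt[n][1],"scene",np.round(bs[n][0][0],1),np.round(bs[n][0][1],1),bs[n][1],*[ (X.round(1),round(e,2)) for X,e in [tri(T,np.array(bt[n][0][0]),S,np.array(bs[n][0][0]))]])
Y=[tri(T,np.array(a),S,np.array(b))[0] for a,b in [((247.5,117.2),(213.6,225)),((332.9,136.7),(165.8,158.5))]]
def r(p):
    F=frame(p[3]); e=[proj(T,p[:3]+F@[*NUT[n],22])-bt[n][0][0] for n in NUT]+[proj(T,p[:3]+F@[s*100,t*100,0])-u for (s,t),u in zip(((1,1),(1,-1),(-1,1),(-1,-1)),((245,112),(337,133),(227,198),(313,219)))]
    e+=[proj(S,p[:3]+F@[*NUT[n],22])-bs[n][0][0] for n in NUT if 18<max(bs[n][0][1])<45 and bs[n][1]<500]
    return np.r_[np.ravel(e),[F[:,2]@(y-p[:3])/2 for y in Y]]
s=least_squares(r,[617,-18,145,-.22],loss="soft_l1");p=s.x;F=frame(p[3]);print(p.round(3),r(p).reshape(-1,2).round(2).tolist())
def cast(uv,h):
    o,d=ray(T,uv);return F.T@(o+d*((F[:,2]@(p[:3]-o)+h)/(F[:,2]@d))-p[:3])
for n in NUT:
    c=cast(bt[n][0][0],22);o=cast(OT[n],22);d=o[:2]-c[:2];v=-np.array(NUT[n]);a=np.arctan2(v[1],v[0])-np.arctan2(d[1],d[0])
    print(n,"centre",c.round(1),"start angle(cw)",round((a+np.pi)%(2*np.pi)-np.pi,3))
print("disc",cast((279.7,168.6),0).round(1)); np.save("plate.npy",p)
E
```

```text
bl top [258.3 136.9] [35.5  8.7] 277 scene [224.2 203.1] [11.2 36.3] 347 (array([669.8,  31.3, 186.1]), np.float64(1.69))
br top [316.2 150.7] [ 8.3 35.9] 295 scene [185. 158.] [51.3 15.2] 699 (array([645.6, -94.2, 189.3]), np.float64(4.7))
fl top [246.4 191.8] [ 7.6 33.6] 246 scene [272.9 198. ] [36.6 15.1] 514 (array([564.9,  54.8, 124.1]), np.float64(1.43))
fr top [301.3 205.5] [35.3  8.3] 266 scene [239.6 161. ] [25.2 25.3] 295 (array([537.3, -66.2, 121.9]), np.float64(1.64))
[ 6.15667e+02 -1.88690e+01  1.40691e+02 -2.20000e-01] [[-1.09, -0.81], [-0.78, -0.96], [-1.08, -0.61], [-0.72, -0.85], [-0.23, 1.02], [0.54, 1.51], [0.23, 1.97], [-0.05, 1.97], [-1.09, -1.21], [-1.16, -1.81], [0.47, 0.89]]
bl centre [60.9 59.4 22. ] start angle(cw) -0.093
br centre [ 60.4 -64.1  22. ] start angle(cw) -0.022
fl centre [-62.8  59.4  22. ] start angle(cw) -0.278
fr centre [-63.5 -64.   22. ] start angle(cw) -0.14
disc [ 0.1  0.5 -0. ]
```

```bash
cat >> m.py <<'E'
def wp(n,h,p=np.load("plate.npy") if __import__("os").path.exists("plate.npy") else None,off=(-1,-2)):
    F=frame(p[3]); return p[:3]+F@[NUT[n][0]+off[0],NUT[n][1]+off[1],h]
def q(n,ang,flip=0,p=np.load("plate.npy")):
    "tool orientation gripping nut n at nut angle ang (cw from pointing to the centre)"
    F=frame(p[3]); a=np.arctan2(-NUT[n][1],-NUT[n][0])-ang
    b=F@[np.cos(a),np.sin(a),0]; z=-F[:,2]; x=np.cross(b,z)*(-1 if flip else 1)
    r=Ro.from_matrix(np.c_[x,np.cross(z,x),z]).as_quat(); return r[[3,0,1,2]]
E
python3 - <<'E'
from m import *
from plant import arm,solver
for n in NUT:
  for f in(0,1):
    for a in(0,np.pi/2,np.pi):
        j=solver.ik(wp(n,28),q(n,a,f)); print(n,f,round(a,1),None if j is None else np.round(j,2))
T=dict(np.load("top0.npz"))
for uv,z in(((263,104),180),((263,95),230),((250,80),245),((217,77),240)):
    o,d=ray(T,uv);print((o+d*(z-o[2])/d[2]).round(0))
E
```

```text
bl 0 0 [ 0.06 -0.14  1.85 -0.18  0.94  1.14]
bl 0 1.6 [ 0.06 -0.14  1.85 -0.18  0.94  2.71]
bl 0 3.1 [ 0.06 -0.14  1.85 -0.18  0.94 -2.  ]
bl 1 0 [ 0.06 -0.14  1.85 -0.18  0.94 -2.  ]
bl 1 1.6 [ 0.06 -0.14  1.85 -0.18  0.94 -0.43]
bl 1 3.1 [ 0.06 -0.14  1.85 -0.18  0.94  1.14]
br 0 0 [-0.17 -0.2   1.9  -0.03  0.92  2.42]
br 0 1.6 [-0.17 -0.2   1.9  -0.03  0.92 -2.29]
br 0 3.1 [-0.17 -0.2   1.9  -0.03  0.92 -0.72]
br 1 0 [-0.17 -0.2   1.9  -0.03  0.92 -0.72]
br 1 1.6 [-0.17 -0.2   1.9  -0.03  0.92  0.85]
br 1 3.1 [-0.17 -0.2   1.9  -0.03  0.92  2.42]
fl 0 0 [ 0.13 -0.34  2.11 -0.23  0.88 -0.33]
fl 0 1.6 [ 0.13 -0.34  2.11 -0.23  0.88  1.24]
fl 0 3.1 [ 0.13 -0.34  2.11 -0.23  0.88  2.81]
fl 1 0 [ 0.13 -0.34  2.11 -0.23  0.88  2.81]
fl 1 1.6 [ 0.13 -0.34  2.11 -0.23  0.88 -1.9 ]
fl 1 3.1 [ 0.13 -0.34  2.11 -0.23  0.88 -0.33]
fr 0 0 [-0.15 -0.43  2.18 -0.04  0.87 -2.27]
fr 0 1.6 [-0.15 -0.43  2.18 -0.04  0.87 -0.7 ]
fr 0 3.1 [-0.15 -0.43  2.18 -0.04  0.87  0.87]
fr 1 0 [-0.15 -0.43  2.18 -0.04  0.87  0.87]
fr 1 1.6 [-0.15 -0.43  2.18 -0.04  0.87  2.44]
fr 1 3.1 [-0.15 -0.43  2.18 -0.04  0.87 -2.27]
[749.  22. 180.]
[744.  22. 230.]
[769.  49. 245.]
[777. 116. 240.]
```

```bash
cat > go.py <<'E'
from m import *
from plant import arm,solver,cams
FL=dict(bl=1,br=1,fl=0,fr=0)
def st(s):
    o=arm.get_obs(); print(s,"t",round(o["time_s"],2),"F",o["contact_force"].round(1),"M",o["wrist_torque"].round(2),"w",round(o["gripper_width"],1),"j6",round(o["joint_pos"][5],2)); return o
def hover(n,a,far=False):
    if far: arm.reach(wp(n,130),q(n,a,FL[n]))
    arm.reach(wp(n,92),q(n,a,FL[n])); st("hover")
def grasp(n,a,h=33,off=(-1,-2)):
    hit=arm.movel(wp(n,h,off=off),v=80,rot=q(n,a,FL[n]),guard=12); print("hit",hit); st("down")
    arm.gripper_to(5); return st("closed")
def turn(n,h=33,dh=3.7,off=(-1,-2),a=np.pi):
    j=np.array(solver.ik(wp(n,h-dh,off=off),q(n,a,FL[n]))); print("target",j.round(2)); arm.goto_joints(j); st("turned")
def away(n,h=92):
    arm.gripper_to(50); arm.movel(wp(n,h),v=120); st("away")
def snap(k):
    for c in("scene","top"):
        d=cams.capture(c); np.savez(f"{c}{k}.npz",**d); im=d["pixels"]; x0,y0,x1,y1=(140,120,310,240) if c=="scene" else (215,90,350,230)
        yield cv2.resize(im[y0:y1,x0:x1,::-1],(400,int(400*(y1-y0)/(x1-x0))),interpolation=cv2.INTER_CUBIC)
def pic(k):
    o=np.zeros((420,800,3),np.uint8)
    for i,a in enumerate(snap(k)): o[:a.shape[0],400*i:400*i+400]=a[:420]
    cv2.imwrite(f"pics/{k}.png",o)
E
python3 - <<'E'
from go import *
hover("fl",-.15,True); arm.gripper_to(50); grasp("fl",-.15); pic("fl_grip")
E
```

```text
hover t 2.88 F [ 0.4 -0.7  0.8] M [ 0.13  0.22 -0.03] w 84.8 j6 -0.48
hit False
down t 4.22 F [-0.7 -0.1 -0.7] M [0.07 0.23 0.01] w 50.0 j6 -0.48
closed t 4.63 F [ 9.7 17.5  2.2] M [ 2.42 -1.27  1.35] w 12.4 j6 -0.48
```

View pics/fl_grip.png

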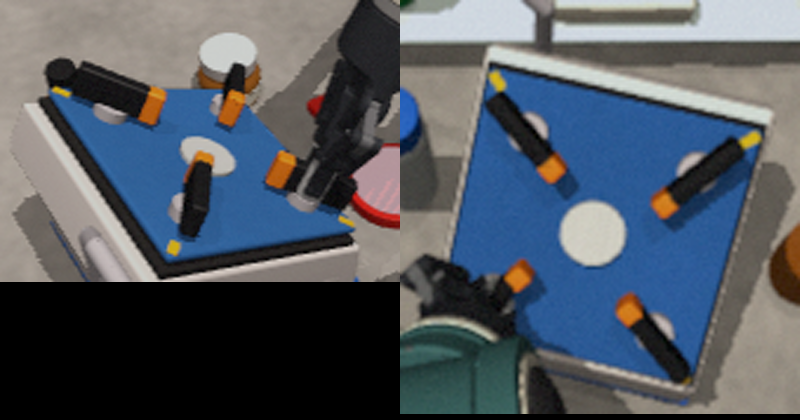

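The bar is gripped (12.4 mm). A side force of about 20 N shows the tool off-centre towards -y, so I'm shifting to null it.

```bash
python3 - <<'E'
from go import *
F=frame(np.load("plate.npy")[3]); a0=arm.get_obs(); print((F.T@a0["contact_force"]).round(1))
jx=Ro.from_quat(np.array(a0["tcp_rot"])[[1,2,3,0]]).as_matrix()[:,0]; f=a0["contact_force"]@jx; print("jaw force",f,"jaw local",(F.T@jx).round(2))
arm.movel(a0["tcp_pos"]+jx*np.sign(f)*1.5,v=20); st("nudge"); o=arm.get_obs(); print((F.T@o["contact_force"]).round(1), o["contact_force"]@jx, (o["tcp_pos"]-a0["tcp_pos"]).round(2), (F.T@(o["tcp_pos"]-np.load("plate.npy")[:3])).round(1))
E
```

```text
[ 7.5 19.2 -2.5]
jaw force 19.86843599917614 jaw local [0.59 0.8  0.01]
nudge t 5.09 F [ 0.5 -1.9 -1.7] M [-0.4   0.47 -0.3 ] w 12.9 j6 -0.48
[-0.1 -1.7 -1.9] -1.4760102897957508 [0.88 0.89 0.36] [-60.6  63.   34.2]
```

```bash
cat >> go.py <<'E'
def loc():
    p=np.load("plate.npy");F=frame(p[3]);o=arm.get_obs(); jx=Ro.from_quat(np.array(o["tcp_rot"])[[1,2,3,0]]).as_matrix()[:,0]
    f=o["contact_force"]; print("local tcp",(F.T@(o["tcp_pos"]-p[:3])).round(1),"local F",(F.T@f).round(1),"jaw local",(F.T@jx).round(2),"jawF",round(float(f@jx),1)); return o,jx,float(f@jx)
def null(k=13.):
    o,jx,f=loc(); arm.movel(o["tcp_pos"]+jx*f/k,v=20); return loc()
E
python3 - <<'E'
from go import *
turn("fl",h=33,dh=1.9,off=(1.2,1.1),a=np.pi/2); loc()
E
```

```text
target [ 0.14 -0.34  2.11 -0.23  0.89  1.25]
turned t 6.61 F [-14.    5.2   5.7] M [ 0.34  1.69 -0.06] w 12.6 j6 1.25
local tcp [-61.3  63.4  31.5] local F [-10.    2.1  12.4] jaw local [ 0.71 -0.71 -0.  ] jawF -8.5
```

```bash
python3 - <<'E'
from go import *
turn("fl",h=33,dh=3,off=(.8,1.5)); loc()
away("fl"); hover("br",.05); loc(); pic("fl_done")
E
```

```text
target [ 0.14 -0.33  2.11 -0.23  0.89  2.82]
turned t 8.01 F [-6.1  8.  -0.3] M [0.7  0.65 0.19] w 13.2 j6 2.82
local tcp [-61.6  64.1  30.1] local F [-6.8  6.5  3.6] jaw local [-0.71 -0.71 -0.  ] jawF 0.2
away t 9.12 F [-0.1  0.1 -0.1] M [0.03 0.23 0.01] w 50.3 j6 2.81
hover t 12.03 F [ 1.1 -0.4 -0. ] M [ 0.06  0.25 -0.01] w 50.0 j6 -0.67
local tcp [ 60.9 -63.9  91.9] local F [ 1.  -0.2 -0.6] jaw local [ 0.74  0.67 -0.  ] jawF 0.6
```

View pics/fl_done.png

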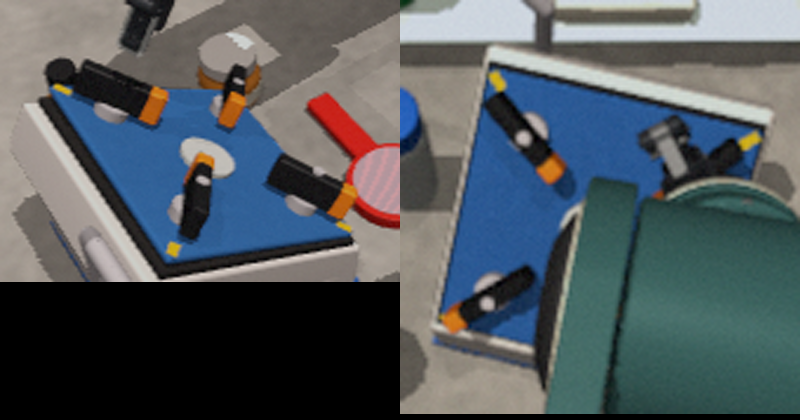

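The fl nut is home: its orange end is at the corner, (345,200) in the left panel and (455,320) in the right, over the yellow line. Next is br, with the corrected axis offset.

```bash
python3 - <<'E'
from go import *
off=(.8,1.5)
grasp("br",.05,34,off); o,jx,f=loc()
if abs(f)<40:
    turn("br",34,2,off,np.pi/2); loc()
E
```

```text
hit False
down t 13.01 F [-0.5  0.4  0.7] M [ 0.01  0.22 -0.01] w 49.6 j6 -0.66
closed t 13.43 F [-4.6 -1.1  2. ] M [-0.12  0.74  0.01] w 12.6 j6 -0.66
local tcp [ 62.8 -60.6  34.3] local F [-2.7 -2.1  3.8] jaw local [ 0.74  0.67 -0.  ] jawF -3.4
target [-0.16 -0.21  1.9  -0.04  0.93  0.86]
turned t 14.78 F [-7.8 -0.4  2.3] M [-0.14  0.58 -0.15] w 12.7 j6 0.86
local tcp [ 62.7 -60.6  32.2] local F [-5.3 -2.1  5.8] jaw local [ 0.71 -0.71  0.  ] jawF -2.3
```

```bash
python3 - <<'E'
from go import *
off=(.8,1.5)
turn("br",34,3.4,off); loc(); away("br"); hover("fr",0); pic("br_done")
grasp("fr",0,31,off); o,jx,f=loc()
if abs(f)<40: turn("fr",31,1.5,off,np.pi/2); loc()
E
```

```text
target [-0.16 -0.2   1.9  -0.04  0.92  2.43]
turned t 16.18 F [-0.8 -1.6 -1.2] M [-0.45  0.14 -0.32] w 13.1 j6 2.43
local tcp [ 62.8 -60.5  30.6] local F [-1.  -1.7 -0.8] jaw local [-0.71 -0.71 -0.  ] jawF 1.9
away t 17.29 F [0.6 0.6 0.1] M [ 0.04  0.29 -0.01] w 49.9 j6 2.42
hover t 21.18 F [-0.1 -0.3 -0.3] M [-0.02  0.23 -0.02] w 50.2 j6 -2.27
hit False
down t 22.19 F [0.1 0.1 0.4] M [0.08 0.23 0.02] w 50.2 j6 -2.26
closed t 22.61 F [-1.4  2.   2.6] M [0.16 0.21 0.21] w 12.7 j6 -2.26
local tcp [-61.  -60.4  31.2] local F [-0.3  1.6  3.1] jaw local [-0.71  0.71 -0.  ] jawF 1.3
target [-0.15 -0.43  2.17 -0.05  0.87 -0.69]
turned t 24.01 F [-4.7 -3.9  2.7] M [-0.41  0.23 -0.32] w 12.9 j6 -0.69
local tcp [-61.1 -60.9  29.6] local F [-1.9 -4.8  4.2] jaw local [ 0.71  0.71 -0.  ] jawF -4.7
```

View pics/br_done.png

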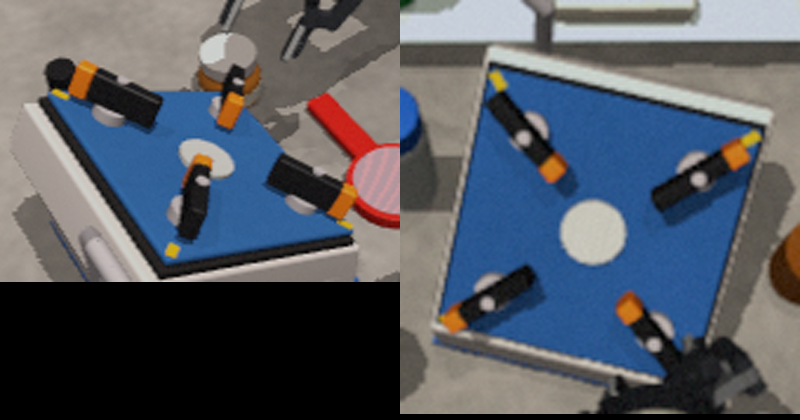

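The br nut is home too: its orange end lies beside the yellow mark at (748,142) in the right panel. Now I finish fr, then do bl.

```bash
python3 - <<'E'
from go import *
off=(.8,1.5)
turn("fr",31,3,off); loc(); away("fr"); hover("bl",0)
grasp("bl",0,32,off); o,jx,f=loc()
if abs(f)<40:
    turn("bl",32,1.5,off,np.pi/2); loc(); turn("bl",32,3,off); loc(); away("bl",100)
    arm.reach([380,-300,330],q("bl",np.pi/2,1)); st("clear"); pic("all")
E
```

```text
target [-0.15 -0.42  2.17 -0.05  0.87  0.88]
turned t 25.41 F [-6.8 -3.6  1. ] M [-0.19  0.64 -0.2 ] w 12.9 j6 0.88
local tcp [-61.7 -60.9  27.8] local F [-4.6 -5.   3.8] jaw local [ 0.71 -0.71 -0.  ] jawF 0.3
away t 26.53 F [-0.3 -0.1 -1. ] M [ 0.09  0.27 -0.  ] w 49.9 j6 0.87
hover t 28.97 F [0.  0.2 0.2] M [ 0.02  0.24 -0.05] w 49.9 j6 -2.0
hit False
down t 29.87 F [-0.7 -0.1 -0.8] M [0.05 0.22 0.05] w 49.8 j6 -2.0
closed t 30.28 F [-1.3 -0.9  0.9] M [-0.34  0.23 -0.09] w 13.0 j6 -2.0
local tcp [63.1 63.4 32.4] local F [-0.5 -1.2  1.3] jaw local [-0.71  0.71 -0.  ] jawF -0.5
target [ 0.07 -0.14  1.84 -0.18  0.94 -0.43]
turned t 31.68 F [-0.1 -6.7  0.4] M [-0.33  0.15 -0.19] w 12.7 j6 -0.43
local tcp [62.9 63.1 30.4] local F [ 1.4 -6.5 -0.4] jaw local [ 0.71  0.71 -0.  ] jawF -3.6
target [ 0.07 -0.14  1.84 -0.18  0.94  1.14]
turned t 33.08 F [ 0.5 -6.5 -2.6] M [-0.34 -0.02 -0.26] w 12.8 j6 1.14
local tcp [62.5 63.2 28.6] local F [ 0.3 -6.3 -3.2] jaw local [ 0.71 -0.71 -0.  ] jawF 4.7
away t 34.27 F [-0.3  0.  -0.2] M [0.03 0.25 0.06] w 49.7 j6 1.14
clear t 36.48 F [-0.4  0.3  0.4] M [0.06 0.28 0.01] w 50.3 j6 -1.46
```

View pics/all.png

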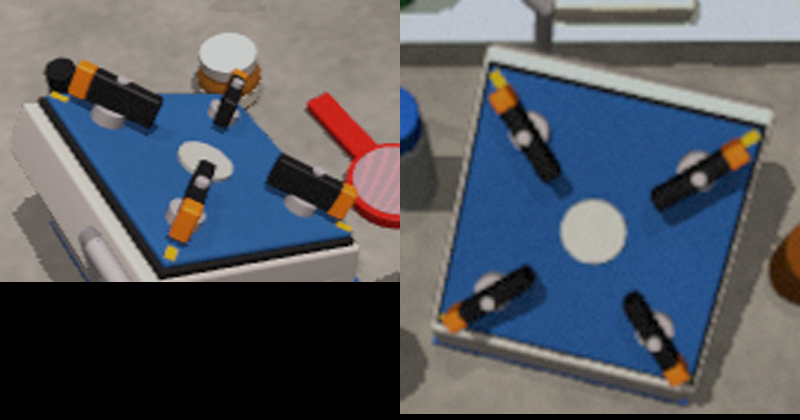

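All four orange ends lie at their corners. A numeric check of the bar angles and an image diff for the toiletries, before handing in.

```bash
python3 - <<'E'
from m import *
T=dict(np.load("topall.npz"));T0=dict(np.load("top0.npz"));p=np.load("plate.npy");F=frame(p[3])
def cast(uv,h):
    o,d=ray(T,uv);return F.T@(o+d*((F[:,2]@(p[:3]-o)+h)/(F[:,2]@d))-p[:3])
ob=[b[0] for b in blobs(T,*ORANGE) if 215<b[0][0]<330 and 95<b[0][1]<230]
for u in ob:
    r,_=bars(T,[u])[0]; o=cast(u,18)[:2]; n=min(NUT,key=lambda k:np.linalg.norm(o-NUT[k])); bp=cv2.boxPoints(r); e=[bp[1]-bp[0],bp[2]-bp[1]]; e=max(e,key=np.linalg.norm)/np.linalg.norm(max(e,key=np.linalg.norm))*15
    c=np.array(r[0]); e=e if e@(u-c)>0 else -e; d=(cast(c+e,18)-cast(c-e,18))[:2]; v=np.array(NUT[n])
    print(n,"home error(cw)",round(float(np.arctan2(v[1],v[0])-np.arctan2(d[1],d[0])),3),np.round(r[1],1))
for c,k in(("top",(160,95,380,280)),("scene",(140,120,360,320))):
    a=np.load(c+"0.npz")["pixels"].astype(int);b=np.load(c+"all.npz")["pixels"].astype(int);m=(abs(a-b).max(2)>40).astype(np.uint8)
    n,l,s,ce=cv2.connectedComponentsWithStats(m);print(c,[(ce[i].round().tolist(),int(s[i,4])) for i in range(1,n) if s[i,4]>12 and k[0]<ce[i][0]<k[2] and k[1]<ce[i][1]<k[3]])
E
```

```text
bl home error(cw) -0.014 [35.5  8.1]
br home error(cw) -0.007 [ 8.6 35.5]
fl home error(cw) 0.009 [ 8.4 34.5]
fr home error(cw) 0.0 [36.6  7.6]
top [([251.0, 128.0], 151), ([327.0, 141.0], 85), ([267.0, 147.0], 90), ([304.0, 157.0], 95), ([316.0, 150.0], 28), ([276.0, 178.0], 15), ([255.0, 183.0], 88), ([237.0, 196.0], 104), ([295.0, 197.0], 150), ([307.0, 216.0], 81)]
scene [([227.0, 185.0], 1759), ([222.0, 202.0], 521)]
```

```bash
python3 -c "
from plant import arm
arm.job_done()"
```

```text
the job is handed in; nothing more can be done
```

I turned all four wing nuts home in cross order (fl, br, fr, bl), each in one grasp. The job was handed in after about 36.5 s on the robot's clock, against the 72 s limit.

**Last checks**
- **Nuts:** in the top view, every orange end was within about 0.015 rad of its yellow corner line; the tolerance is 0.22.
- **Toiletries:** the before-and-after top view changed only on the cover, so none of the toiletries had visibly moved. In the scene view the only changes are large blobs centred on the cover, one of 1,759 pixels. I put them down to the plate and nuts moving but did not trace their full outline.
- **Forces:** the largest side force read was about 20 N, at the first grasp. I shifted the tool 1–2 mm to cancel it and used that correction for the other nuts. The arm ended clear of everything.

**Not checked or in disagreement**
- **Cover flush:** I did not measure the gap to the gasket. That the cover lies flush is inferred from the nut angles and the picture.
- **Plate position:** the estimates from the cover's corners and from the nut bars disagreed by 2–4 mm. I settled this by the force felt at the first grasp.
- **Start angle of fl:** the image gave -0.28 rad, outside the stated 0.2, so I took that as measurement bias and grasped at -0.15.

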